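# Tip a book over and slide it onto a glued card to press it

### The job

Press the freshly glued flower card under the navy book: with the fingertips, gently push the standing book over so that it falls flat towards the card, and push it along the table until it lies flat and hides the whole card, with no part of the card showing. Never grip or lift the book and leave everything else where it stands.

Things in the scene. Friction and masses are not known exactly. Their poses are not given: they have to be found in the camera images.
- book: Navy hardback book, 165 x 235 x 25 mm, 0.4 kg. Starts standing loose on a 235 mm edge, 165 mm tall, to the left of the card, within 0.1 rad of parallel to it. Origin: centre of the back cover, which faces the card at first and ends underneath. Axes: x along the 235 mm, y along the 165 mm (down at first), z out through the front cover (level, away from the card at first; up at the end).
- book_center (a point): Middle of the book, half-way through its 25 mm thickness: 82 mm above the table while it stands, 12.5 mm when flat. Pushed near its upper edge the book tips and falls by itself, landing with this point about 40 to 110 mm short of the card's centre; flat, it slides with a few newtons.
- card: The freshly glued flower card, a flat card of 130 x 185 mm and 1 mm thick that is stuck to the table: it neither moves nor obstructs anything sliding over it. Origin: its centre. Axes: x along the 130 mm width, pointing away from the book, y along the 185 mm length, z up.
- card_corner0 (a point): Corner of the card at card x = +65 mm, y = +92.5 mm.
- card_corner1 (a point): Corner of the card at card x = +65 mm, y = -92.5 mm.
- card_corner2 (a point): Corner of the card at card x = -65 mm, y = +92.5 mm.
- card_corner3 (a point): Corner of the card at card x = -65 mm, y = -92.5 mm.
- glue_stick: Bystander, to be left alone: red-capped glue stick, 26 mm across, 86 mm tall, standing upright. Origin: centre of its underside.
- eraser: Bystander, to be left alone: eraser lying flat, 20 x 42 x 13 mm. Origin: centre of its underside.
- pin_box: Bystander, to be left alone: small card box lying flat, 36 x 55 x 14 mm. Origin: centre of its underside.
- gold_jar: Bystander, to be left alone: small dark jar, 51 mm across, 44 mm tall. Origin: centre of its underside.
- wood_block: Bystander, to be left alone: wooden sanding block, 45 x 75 x 35 mm. Origin: centre of its underside.
- mug: Bystander, to be left alone: dotted mug, 92 mm across, 93 mm tall, with a handle. Origin: centre of its underside.
- brush_pot: Bystander, to be left alone: pot of pens, 84 mm across, 147 mm tall. Origin: centre of its underside.
- glue_bottle: Bystander, to be left alone: white glue bottle, 38 x 66 mm, 167 mm tall, upright. Origin: centre of its underside.
- tape: Bystander, to be left alone: roll of masking tape lying flat, 98 mm across, 25 mm high. Origin: centre of its underside.

How it is judged (in metres and radians):
At the end, for the whole second after the job is handed in: The book lies flat (within 0.05 rad), front cover up, on the table and at rest, and all four corners of the card lie within the book's outline as seen from above (angle between book's own z axis and vertical below 0.05 rad and height (world z) of book_center below 0.018 m and linear speed of book below 0.01 m/s and angular speed of book below 0.05 rad/s and x of card_corner0 in the frame of book between -0.1175 and 0.1175 m and y of card_corner0 in the frame of book between -0.0825 and 0.0825 m and x of card_corner1 in the frame of book between -0.1175 and 0.1175 m and y of card_corner1 in the frame of book between -0.0825 and 0.0825 m and x of card_corner2 in the frame of book between -0.1175 and 0.1175 m and y of card_corner2 in the frame of book between -0.0825 and 0.0825 m and x of card_corner3 in the frame of book between -0.1175 and 0.1175 m and y of card_corner3 in the frame of book between -0.0825 and 0.0825 m); the robot touches nothing.
It fails at once if the book is lifted off the table while upright (height (world z) of book_center above 0.1 m).
It fails at once if the book is lifted while lying flat (angle between book's own z axis and vertical below 0.3 rad and height (world z) of book_center above 0.055 m).
It fails at once if the fingers squeeze the book or shove it hard (over 30 N) (contact force between the fingers and book above 30 N).
It fails at once if a small thing beside the card is disturbed (moved 15 mm or tipped) (distance of any of glue_stick, eraser, pin_box, gold_jar, wood_block from where it was at the start of the episode above 0.015 m or angle between any of glue_stick, gold_jar, wood_block's own z axis and vertical above 0.3 rad).
It fails at once if a thing farther off is disturbed (moved 15 mm or tipped) (distance of any of mug, brush_pot, glue_bottle, tape from where it was at the start of the episode above 0.015 m or angle between any of mug, brush_pot, glue_bottle's own z axis and vertical above 0.3 rad).
It also fails if it takes over 43 s, if anything falls off the work surface, if the arm or the gripper's body presses on something with over 40 N, if the wrist force passes 120 N, or if a joint passes its speed limit or range.

### The arm

A 7-joint arm with a two-finger parallel gripper is mounted at the origin on a cart in front of the work surface, level with it; the furniture and walls round the work are solid. World frame = base frame: x ahead of the robot, y to its left, z up, the work surface at z = 0. Lengths are in mm, angles in rad, forces in N, time in s.
With the tool pointing down it reaches from about 400 to 875 mm from the base axis. Payload 4.4 kg.
Tool frame: the origin (TCP) lies at the very end of the fingers, on their centre line; the grasp point (between the pads) lies 19 mm behind it; z points along the fingers, y is the line along which they close (so a half turn about z gives the same grasp; the last joint's range is limited). The gripper opens to 85 mm and grips with 20 to 120 N. Pads are 22 mm wide; open, the fingers measure 114 mm over their backs; the gripper's body (76 mm by 85 mm) begins 54 mm behind the grasp point. The pads swing forward as they close: fully open they stand 13 mm farther back than shut.
Start: joints at [-1.17, 0.628, 0.038, 1.517, -0.027, 0.996, -0.02], TCP at [292.5, 580.484, 231.313] pointing down, gripper open.
Joint ranges: [-3.06, 3.06], [-0.37, 2.12], [-1.25, 1.32], [0.18, 2.47], [-1.1, 4.24], [0.23, 1.98], [-2.94, 2.94]. Speed limits (rad/s): [2.57, 2.57, 3.14, 3.14, 3.14, 3.14, 3.14].

### API

Orientations are given as [roll, pitch, yaw] about the fixed x, y, z axes, in that order (R = Rz(yaw) Ry(pitch) Rx(roll)).
In Python, from cell import sensors, get_image, camera_params, order gives the robot as it stands.
- The arm moves only by the shell command python3 -m inch 'ROWS' [OPENING]. ROWS is JSON, a list that holds one entry, the list of rows, each a list of 4 numbers: the shift along the tool's x, y, z in cm, then the turn about the tool's z in degrees. A call has 1 to 8 rows; each row is the pose to reach, as a shift and turn from the pose commanded when the call began, along the tool's axes at that moment; what a row does not reach only later rows make up. A row lasts 1/12 s, in which the tool goes at most 41.7 mm and 7.16 degrees, less where a joint would pass 70% of its speed; a pose out of reach is approached as far as the arm can. A call with a gripper value outside its range is refused whole. OPENING is the finger opening in cm, from 0 to 8.54, set as the call begins (- or left out, the last holds). The fingers move at their own pace and stop on an object; the grip force is fixed at half the most. Time passes only in rows, so rows that repeat a pose let the fingers close. It gives the time, the measured TCP pose, the force, the opening and the grip force at its end, in the units of the state.
- sensors.read_state(): the state, without advancing time (a new reading comes with each control period).
- get_image(name): name is "scene" or "side" or "wrist"; returns the picture (400x640x3 uint8, blue, green, red); there is no depth.
- camera_params(name): a dict with "mtx" (3x3 intrinsics, pixels), "rvec" (rotation vector, rad) and "tvec" (3), from world to camera coordinates, as OpenCV has them. Camera axes: x right, y down, z forward; pixel columns grow to the right and rows downward; lengths in mm; the calibration is good to about 2 mm. A picture is of the moment at which its call begins: read the wrist's pose just before it. camera_params takes no time and is no camera call; for the wrist camera it gives the pose at the moment of the call.
- order.finish_job(): hands the job in; it is judged then, once.
The state is a dict: "clock": time; "qpos": joint angles; "qd": joint speeds; "tau": joint torques, N m; "eef_pos": TCP position; "tool_rot": TCP orientation; "force": force on the tool from outside, world axes, zero at the start; "torque": the same for the moment, N m; "width": finger opening in mm; "gripper_force": force on a finger pad.
Only numpy, scipy, OpenCV 4.12 (cv2) and the standard library are available. Lean on these libraries where they do the work, as an engineer would, in place of code of your own. Each camera call takes 0.05 s, during which the arm holds its last target. There are 200 camera calls.

## Working session

There is one attempt and no reset: what is moved stays moved. The work goes in short steps, Python scripts to look and compute and a shell command to move; the robot and the scene stay as the last step left them, time stands still between calls to the robot, and variables do not carry over. Pictures are saved under pics/ and viewed, at most 10 in all, crops included, and the job is handed in when it is done.

```bash
mkdir -p pics; ls; python3 - <<'E'
from cell import sensors,get_image,camera_params
import cv2,numpy as np
s=sensors.read_state();print(s['clock'],s['eef_pos'],s['tool_rot'],s['width'])
for n in("scene","side"):
    cv2.imwrite(f"pics/{n}0.png",get_image(n))
    p=camera_params(n);R=cv2.Rodrigues(np.array(p['rvec']))[0];print(n,-R.T@np.array(p['tvec']).ravel(),R[2])
E
```

```text
pics
0.0 [292.20525167 579.9096928  230.39437272] [-3.13969758e+00  1.91236570e-05  2.67481030e+00] 85.38328381647672
scene [  25.94588376 -592.10346459  776.49493254] [ 0.50275661  0.48446847 -0.71590928]
side [-603.702836   -417.82488478  786.33789993] [ 0.83377853  0.21683132 -0.50773766]
```

View pics/scene0.png

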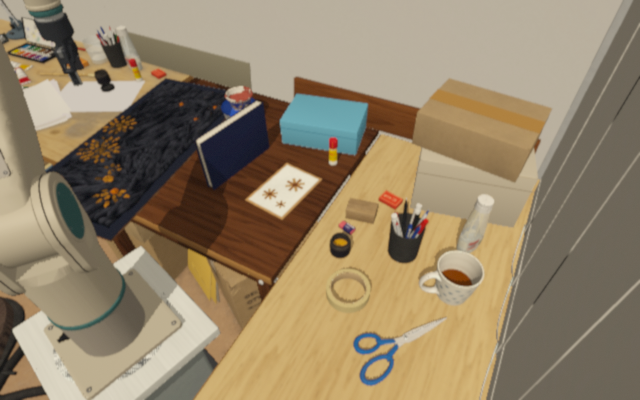

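View pics/side0.png

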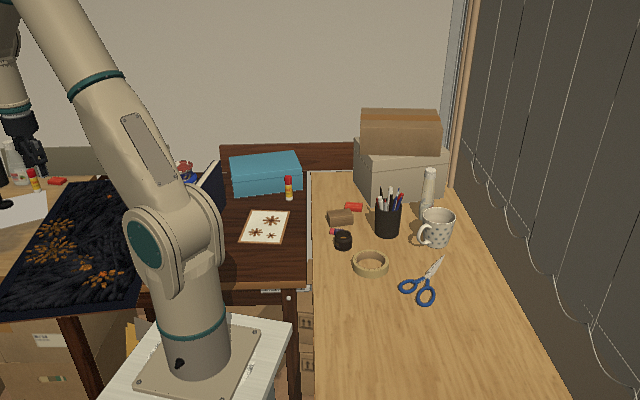

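The scene view shows the card at about (285,190), the standing book spanning (200,140) to (268,108) along its top edge, and the glue stick at (333,152). The side view shows the card at (264,226), with the book partly behind the arm at (210,185).

```bash
cat > h.py <<'E'
import cv2,numpy as np
from cell import sensors,get_image,camera_params
def ray(n,uv,z,p=None):
    p=p or camera_params(n);R=cv2.Rodrigues(np.array(p['rvec'],float))[0];t=np.array(p['tvec'],float).ravel()
    c=-R.T@t;uv=np.atleast_2d(np.array(uv,float))
    d=(np.c_[uv,np.ones(len(uv))]@np.linalg.inv(np.array(p['mtx'])).T)@R
    return c+d*((z-c[2])/d[:,2])[:,None]
def proj(n,P,p=None):
    p=p or camera_params(n)
    return cv2.projectPoints(np.atleast_2d(np.array(P,float)),np.array(p['rvec'],float),np.array(p['tvec'],float),np.array(p['mtx']),None)[0].reshape(-1,2)
def blob(m,seed):
    n,l=cv2.connectedComponents(m.astype(np.uint8));return (l==l[seed[1],seed[0]]).astype(np.uint8)
E
python3 - <<'E'
from h import *
for n,seed in(("scene",(262,192)),("side",(248,236))):
    im=cv2.imread(f"pics/{n}0.png").astype(int)
    print(n,im[seed[1],seed[0]])
    m=blob(im.min(2)>140,seed)
    c=max(cv2.findContours(m,0,2)[0],key=cv2.contourArea)
    h=cv2.convexHull(c)
    q=cv2.approxPolyDP(h,8,True)[:,0]
    w=ray(n,q,1)[:,:2];print(q.tolist(),w.round(0).tolist(),w.mean(0),[np.linalg.norm(w[i]-w[i-1]).round() for i in range(len(w))])
    r=cv2.minAreaRect(ray(n,h[:,0],1)[:,:2].astype(np.float32));print(r)
im=cv2.imread("pics/scene0.png")
cv2.imwrite("pics/crop.png",cv2.resize(im[80:230,170:370],None,fx=4,fy=4,interpolation=cv2.INTER_CUBIC))
E
```

```text
scene [193 215 224]
[[317, 179], [281, 216], [249, 199], [286, 165]] [[615.0, -4.0], [449.0, -32.0], [433.0, 79.0], [598.0, 107.0]] [523.86622392  37.59199788] [np.float64(112.0), np.float64(168.0), np.float64(112.0), np.float64(167.0)]
((524.8255615234375, 37.43666458129883), (173.7581024169922, 118.56553649902344), 8.490982055664062)
side [176 204 213]
[[287, 212], [279, 241], [241, 240], [252, 211]] [[615.0, -5.0], [454.0, -30.0], [434.0, 81.0], [596.0, 108.0]] [524.89192934  38.34075531] [np.float64(115.0), np.float64(163.0), np.float64(113.0), np.float64(164.0)]
((525.1821899414062, 38.85441970825195), (171.0689239501953, 115.73641204833984), 8.419815063476562)
```

View pics/crop.png

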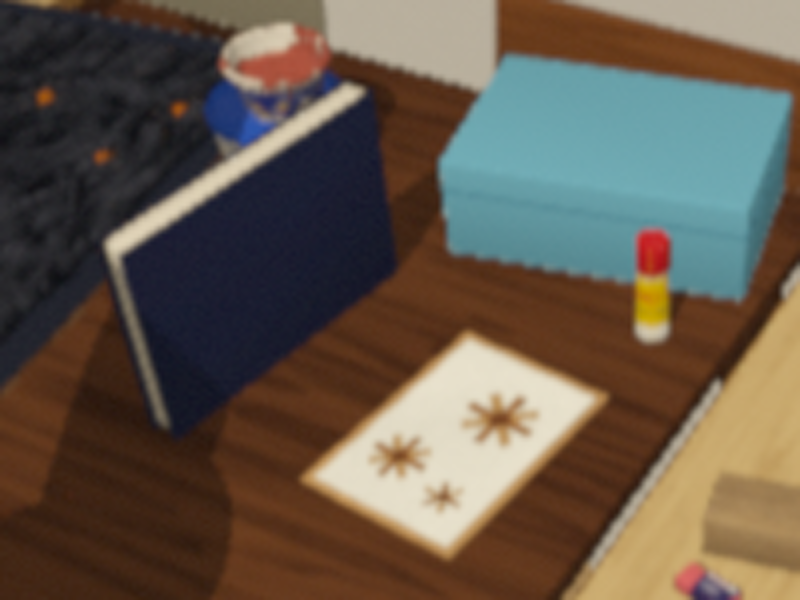

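The crop shows the card has a tan border around its white centre. The book's bottom back edge runs from crop (172,435) to (395,268), and its top back edge from (125,257) to (372,95). The table edge is well beyond the card.

```bash
cat >> h.py <<'E'
yaw=np.radians(9.0);U=np.array([np.cos(yaw),np.sin(yaw)]);V=np.array([np.sin(yaw),-np.cos(yaw)]);C=np.array([525,38.])
def cf(w): d=np.atleast_2d(w)[:,:2]-C;return np.c_[d@U,d@V].round(1)  # along length, away from book
E
python3 - <<'E'
from h import *
f=lambda *a:[(170+x/4,80+y/4) for x,y in a]
b=ray("scene",f((172,435),(395,268)),0);t=ray("scene",f((125,257),(372,95)),165);o=ray("scene",f((108,242),(355,84)),165)
for w in(b,t,o):
    d=w[1]-w[0];print(w[:,:2].round(),np.linalg.norm(d).round(),np.degrees(np.arctan2(d[1],d[0])).round(1),cf(w).tolist())
for nm,p,z in(("glue stick",(333,164),0),("cup rim",(235,92),90),("cup foot",(228,118),0),("bluebox front",(282,145),0),("boxr",(355,154),0),("gold",(340,253),0),("block",(361,212),20)):print(nm,ray("scene",p,z)[0].round(),cf(ray("scene",p,z)).tolist())
s=sensors.read_state();print(s['eef_pos'],cf(s['eef_pos']))
E
```

```text
[[391. 187.]
 [622. 211.]] 232.0 5.8 [[-108.8, -168.2], [122.5, -155.4]]
[[390. 175.]
 [614. 198.]] 226.0 6.0 [[-112.3, -156.3], [113.2, -144.4]]
[[391. 196.]
 [616. 218.]] 225.0 5.7 [[-107.3, -176.8], [117.7, -163.8]]
glue stick [695.   6.   0.] [[163.4, 58.1]]
cup rim [672. 418.  90.] [[204.3, -352.5]]
cup foot [634. 435.   0.] [[170.2, -374.6]]
bluebox front [656. 187.   0.] [[152.9, -126.5]]
boxr [775. -13.   0.] [[239.0, 89.3]]
gold [ 464. -224.    0.] [[-101.4, 249.3]]
block [ 586. -188.   20.] [[25.2, 233.0]]
[292.21497117 579.97768195 230.49020745] [[-145.1 -571.7]]
```

```bash
python3 -m inch '[[[-3.2,-1.87,0,6.8],[-6.4,-3.74,0,13.6],[-9.6,-5.6,0,20.4],[-12.8,-7.5,0,27.2],[-16,-9.35,0,34],[-19.2,-11.2,0,40.8],[-22.4,-13.1,0,47.6],[-25.6,-15,0,54.3]]]' 6
```

```text
clock: 0.77
eef_pos: [454.1, 329.6, 231.1]
tool_rot: [-3.141, 0.0, 1.721]
force: [1.1, 1.3, -0.1]
width: 59.8
gripper_force: 0.0
```

```bash
python3 -m inch '[[[-1.5,0.8,0.5,0],[-3,1.6,1,0],[-4.5,2.4,2.5,0],[-6,3,4.5,0],[-6.7,3.1,6.5,0],[-6.7,3.1,8,0],[-6.7,3.1,8.5,0],[-6.7,3.1,8.5,0]]]' && python3 -c "
from h import *
cv2.imwrite('pics/s1.png',cv2.resize(get_image('scene')[60:230,150:370],None,fx=3,fy=3))"
```

```text
clock: 1.43
eef_pos: [493.6, 269.6, 144.9]
tool_rot: [-3.138, 0.001, 1.727]
force: [-0.5, 0.4, 0.3]
width: 59.9
gripper_force: 0.0
```

View pics/s1.png

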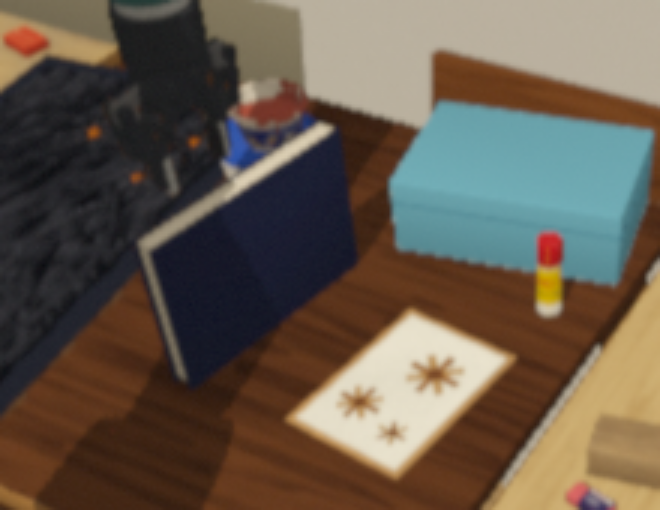

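The gripper is behind the book with its fingers at (180,170), and the book is still standing. I'll push slowly.

```bash
python3 -m inch '[[[-0.5,0,0,0],[-1,0,0,0],[-1.5,0,0,0],[-1.9,0,0,0],[-2.3,0,0,0],[-2.7,0,0,0],[-3.1,0,0,0],[-3.5,0,0,0]]]'; python3 -m inch '[[[-0.3,0,0,0],[-0.6,0,0,0],[-0.9,0,0,0],[-1.2,0,0,0],[-1.5,0,0,0],[-1.8,0,0,0],[-2.1,0,0,0],[-2.4,0,0,0]]]'; python3 -m inch '[[[0,0,0,0],[0,0,0,0],[0,0,0,0],[0,0,0,0]]]';  python3 -c "
from h import *
im=get_image('scene');cv2.imwrite('pics/s2.png',im);cv2.imwrite('pics/s2c.png',cv2.resize(im[60:230,150:370],None,fx=3,fy=3))"
```

```text
clock: 2.15
eef_pos: [500.2, 235.0, 146.4]
tool_rot: [3.142, -0.0, 1.727]
force: [-0.4, -0.6, 0.2]
width: 59.8
gripper_force: 0.0
clock: 2.82
eef_pos: [503.9, 211.4, 146.3]
tool_rot: [-3.142, 0.0, 1.727]
force: [0.1, 0.7, -0.1]
width: 59.8
gripper_force: 0.0
clock: 3.15
eef_pos: [503.8, 211.9, 146.3]
tool_rot: [-3.142, -0.0, 1.727]
force: [0.8, -0.2, 0.5]
width: 60.3
gripper_force: 0.0
```

View pics/s2c.png

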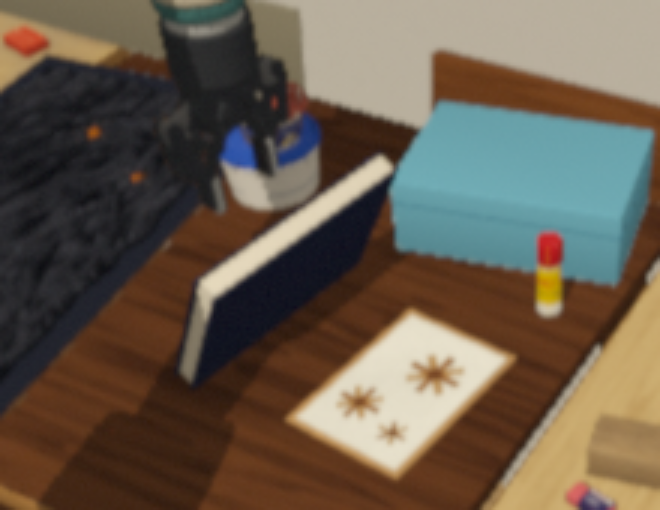

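The book is tipping over freely towards the card, with its top edge now from (200,285) to (390,160). I'll back off and descend behind it.

```bash
python3 -m inch '[[[1,0,0,0],[2,0,0,0],[3,0,0,0],[4,0,0,0],[4,0,0,0],[4,0,0,0],[4,0,0,0],[4,0,0,0]]]';  python3 -c "
from h import *
im=get_image('scene');cv2.imwrite('pics/s3.png',im);cv2.imwrite('pics/s3c.png',cv2.resize(im[80:230,170:370],None,fx=4,fy=4,interpolation=2))"
```

```text
clock: 3.87
eef_pos: [497.7, 250.5, 146.3]
tool_rot: [-3.142, 0.001, 1.726]
force: [-0.0, -0.3, 0.1]
width: 59.8
gripper_force: 0.0
```

View pics/s3c.png

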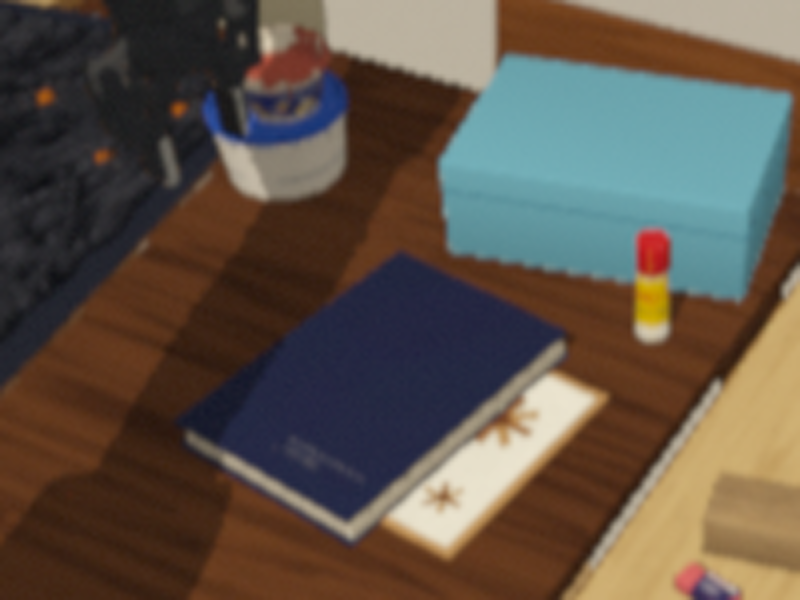

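The book is flat, front cover up. Its top corners are at crop (182,425), (402,253), (567,335) and (350,530). The card still shows to its right, with outer corners at (608,397) and (448,557).

```bash
python3 - <<'E'
from h import *
f=lambda *a:[(170+x/4,80+y/4) for x,y in a]
w=ray("scene",f((182,425),(402,253),(567,335),(350,530)),25)
c=ray("scene",f((608,397),(448,557),(302,480),(468,332)),1)
for q in(w,c):
    print(q[:,:2].round().tolist(),q[:,:2].mean(0).round(1),[np.linalg.norm(q[i]-q[i-1]).round() for i in range(4)],[np.degrees(np.arctan2(*(q[i]-q[i-1])[1::-1])).round(1) for i in range(4)],cf(q).tolist(),cf(q.mean(0)))
E
```

```text
[[390.0, 165.0], [618.0, 195.0], [634.0, 33.0], [404.0, 5.0]] [511.5  99.4] [np.float64(161.0), np.float64(230.0), np.float64(162.0), np.float64(232.0)] [np.float64(94.9), np.float64(7.4), np.float64(-84.5), np.float64(-172.9)] [[-113.5, -146.6], [116.7, -140.0], [106.8, 21.5], [-124.8, 13.9]] [[ -3.7 -62.8]]
[[624.0, -15.0], [443.0, -42.0], [424.0, 83.0], [606.0, 111.0]] [524.4  34.3] [np.float64(128.0), np.float64(183.0), np.float64(127.0), np.float64(184.0)] [np.float64(-82.0), np.float64(-171.7), np.float64(98.7), np.float64(8.6)] [[89.5, 68.3], [-93.2, 66.1], [-92.6, -60.7], [91.7, -59.5]] [[-1.1  3.5]]
```

```bash
python3 -m inch '[[[0,-0.2,3,0],[0,-0.5,6,0],[0,-0.8,9,0],[0,-0.8,11,0],[0,-0.8,12.5,0],[0,-0.8,13.3,0],[0,-0.8,13.6,0],[0,-0.8,13.6,0]]]'; python3 -m inch '[[[-0.6,0,0,0],[-1.2,0,0,0],[-1.8,0,0,0],[-2.4,0,0,0],[-3,0,0,0],[-3.6,0,0,0],[-4.2,0,0,0],[-4.6,0,0,0]]]';python3 -m inch '[[[-0.3,0,0,0],[-0.6,0,0,0],[-0.9,0,0,0],[-1.2,0,0,0],[-1.5,0,0,0],[-1.8,0,0,0],[-2.1,0,0,0],[-2.4,0,0,0]]]'
```

```text
clock: 4.58
eef_pos: [489.8, 249.5, 10.1]
tool_rot: [-3.141, 0.0, 1.726]
force: [0.3, 0.2, 0.0]
width: 60.2
gripper_force: 0.0
clock: 5.25
eef_pos: [497.0, 203.5, 10.4]
tool_rot: [-3.142, 0.0, 1.726]
force: [-0.7, 2.1, 0.3]
width: 59.8
gripper_force: 1.0
clock: 5.92
eef_pos: [500.9, 180.6, 10.3]
tool_rot: [3.141, 0.0, 1.728]
force: [-0.1, 2.1, 0.6]
width: 60.2
gripper_force: 1.4
```

```bash
python3 -m inch '[[[-0.3,0,0,0],[-0.6,0,0,0],[-0.9,0,0,0],[-1.2,0,0,0],[-1.5,0,0,0],[-1.8,0,0,0],[-2,0,0,0],[-2,0,0,0]]]';  python3 -c "
from h import *
im=get_image('scene');cv2.imwrite('pics/s4.png',im);cv2.imwrite('pics/s4c.png',cv2.resize(im[80:230,170:370],None,fx=4,fy=4,interpolation=2))"
```

```text
clock: 6.58
eef_pos: [503.9, 160.1, 10.3]
tool_rot: [3.142, 0.001, 1.726]
force: [-0.0, 0.1, 0.8]
width: 60.1
gripper_force: 0.2
```

View pics/s4c.png

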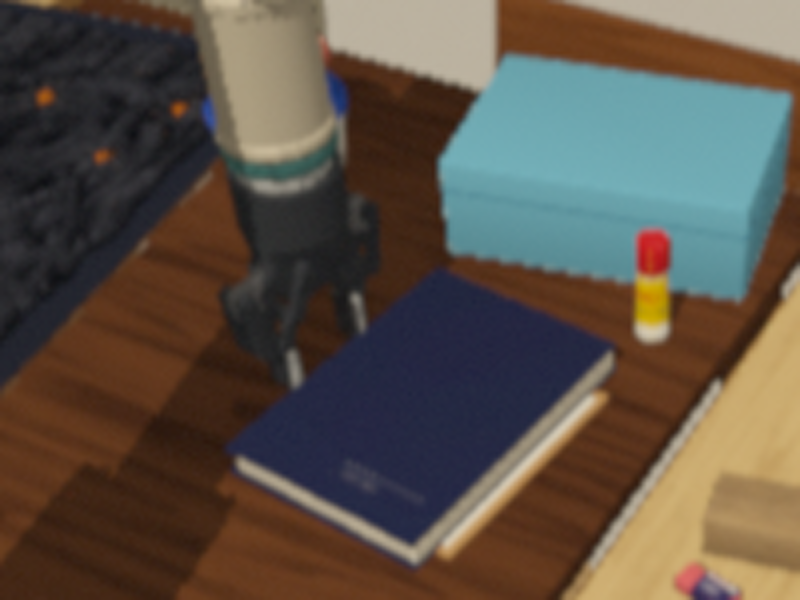

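The book has moved. Its top corners are now at crop (232,448), (443,270), (613,350) and (415,553). A thin strip of card still shows from (440,557) to (608,397).

```bash
python3 - <<'E'
from h import *
f=lambda *a:[(170+x/4,80+y/4) for x,y in a]
w=ray("scene",f((232,448),(443,270),(613,350),(415,553)),25)
print(w[:,:2].round().tolist(),cf(w).tolist(),cf(w.mean(0)),[np.degrees(np.arctan2(*(w[i]-w[i-1])[1::-1])).round(1) for i in range(4)])
E
```

```text
[[399.0, 121.0], [625.0, 156.0], [644.0, -2.0], [419.0, -41.0]] [[-111.2, -102.0], [117.3, -100.6], [111.2, 58.6], [-117.4, 61.3]] [[ -0.  -20.7]] [np.float64(96.8), np.float64(8.6), np.float64(-83.2), np.float64(-170.3)]
```

```bash
python3 -m inch '[[[-0.3,0,0,0],[-0.6,0,0,0],[-0.9,0,0,0],[-1.2,0,0,0],[-1.5,0,0,0],[-1.8,0,0,0],[-2.1,0,0,0],[-2.25,0,0,0]]]'; python3 -m inch '[[[0,0,0,0],[0,0,0,0],[0.5,0,0,0],[1,0,0,0],[2,0,0,0],[3,0,0,0],[4,0,-1,0],[5,0,-2,0]]]'; python3 -m inch '[[[1,0,-2,0],[2,0,-5,0],[3,0,-8,0],[3,0,-8,0]]]';  python3 -c "
from h import *
im=get_image('scene');cv2.imwrite('pics/s5.png',im);cv2.imwrite('pics/side5.png',get_image('side'))
cv2.imwrite('pics/s5c.png',cv2.resize(im[80:230,170:370],None,fx=4,fy=4,interpolation=2))"
```

```text
clock: 7.3
eef_pos: [507.3, 138.0, 10.3]
tool_rot: [-3.141, 0.0, 1.726]
force: [-0.9, 1.2, -0.4]
width: 59.9
gripper_force: 0.9
clock: 7.97
eef_pos: [498.4, 189.9, 30.0]
tool_rot: [-3.14, -0.0, 1.728]
force: [1.9, 0.3, -0.2]
width: 59.9
gripper_force: 0.0
clock: 8.3
eef_pos: [496.9, 223.3, 115.0]
tool_rot: [3.133, -0.005, 1.732]
force: [0.7, 0.1, -0.6]
width: 60.1
gripper_force: 0.0
```

View pics/s5c.png

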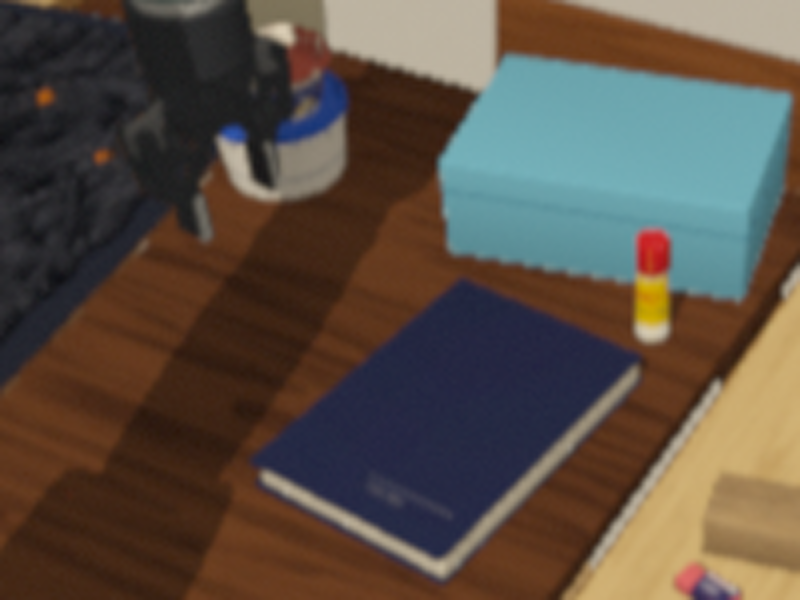

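The card is hidden. The book's top corners are at crop (258,462), (464,280), (641,358) and (443,568). I'll check the margins in numbers.

```bash
python3 - <<'E'
from h import *
f=lambda *a:[(170+x/4,80+y/4) for x,y in a]
w=ray("scene",f((258,462),(464,280),(641,358),(443,568)),25)[:,:2]
c=ray("scene",f((608,397),(448,557),(302,480),(468,332)),1)[:,:2]
print(cf(w).tolist(),cf(w.mean(0)),cf(c.mean(0)))
a=np.mean([np.arctan2(*(w[i]-w[j])[::-1]) for i,j in((1,0),(2,3))]);print(np.degrees(a))
u=np.array([np.cos(a),np.sin(a)]);v=np.array([u[1],-u[0]]);d=c-w.mean(0);print((d@u).round(1),(d@v).round(1),"limits 117.5 82.5")
# side view: navy top outline centre
im=cv2.imread('pics/side5.png').astype(int);q=proj("side",np.c_[w,np.full(4,25)]);print(q.round().tolist())
m=blob((im[...,0]>im[...,2]+8)&(im.max(2)<110),tuple(q.mean(0).astype(int)));k=cv2.findContours(m,0,2)[0];k=max(k,key=cv2.contourArea)
print(cf(np.array(cv2.minAreaRect(ray("side",k[:,0],25)[:,:2].astype(np.float32))[0])),cv2.minAreaRect(ray("side",k[:,0],25)[:,:2].astype(np.float32)))
E
```

```text
[[-111.5, -78.1], [116.4, -79.8], [114.9, 80.1], [-117.6, 83.9]] [[0.6 1.5]] [[-1.1  3.5]]
9.692515968482244
[ 88.2 -94.5 -92.4  91.9] [ 67.9  63.4 -63.4 -59.9] limits 117.5 82.5
[[231.0, 239.0], [247.0, 199.0], [295.0, 201.0], [286.0, 242.0]]
[[ 0.3 -6.3]] ((524.2654418945312, 44.293861389160156), (234.69046020507812, 162.97763061523438), 8.90735912322998)
```

```bash
python3 -c "
from cell import order
print(order.finish_job())"
```

```text
the job is handed in; nothing more can be done
None
```

The navy book lies flat, front cover up, and hides the whole card with about 10 mm or more to spare on every side; I handed the job in with the arm clear and nothing else disturbed in the camera view (no verdict came back).

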